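# Close the food tub whose lid sits askew

## Task

On the packing table one black tub has its white lid sitting askew on the rim. Get that lid centred and press it down all the way round by its flat border until it has clicked fully home and lies level on the rim. Press firmly but do not crush it (stay well under 50 N), do not lean on the thin dome in the middle, and leave the closed tub and the other things alone.

Things in the scene. Friction and masses are not known exactly. Their poses are not given: they have to be found in the camera images.
- tub: The round black food tub to be closed, standing rigidly (fixed, at any yaw) on a lift column. Origin on its axis, 90 mm below its rim, z up. Rim 90 to 115 mm above the table; mouth 96 mm across; flat rim lip 10 mm wide, so 116 mm over the lip
- tub_rim (a point): Centre of the tub's mouth in the plane of the rim's top, axes as tub. Inside it, 4.5 mm below the rim, are four sprung catches at 45, 135, 225 and 315 degrees about z from x. Before pressing, the lid rests on them 4 to 7 mm proud; the rim gives about 1 mm. A press on its border above a catch clicks that part down at about 10 to 20 N, and it stays down
- lid: The loose white lid, 132 mm across, 60 to 100 g, lying askew on the tub. Origin: centre of the underside of its flat border, z up. Border 4 mm thick; under it hangs a tapered plug 16 mm deep (82 mm across at its bottom, 92 mm at its widest, 8 mm down). Fully home, the border lies flat on the rim and this origin is at tub_rim
- lid_plug (a point): Centre of the bottom of the lid's plug, 16 mm below lid. The lid starts 9 to 13 mm off centre to the tub's +x side: there its plug stands on the rim lip and its edge is about 24 mm above the rim, while the far border lies on the rim. It can be slid by pushing its edge; with the plug over the mouth it drops in by itself
- lid_dome: The thin raised dome in the middle of that lid, 54 mm across and 15 mm high, fixed to the lid. Origin: centre of its foot, 4 mm above the lid's origin. Weak: do not press on it; the flat border round it (27 to 66 mm from the axis) is the place to press; best at about 46 mm, as a press outside the rim lip tips the lid up
- shut_rim (a point): Centre of the rim plane of the neighbouring tub, of the same kind on its own column, whose lid is already fully down and level. Nothing to do there
- shut_tub: The whole neighbouring closed tub with its column, fixed. Origin on its axis, 90 mm below its rim
- label_roll: bystander: roll of paper labels, a ring 84 mm across, 45 mm high; origin centre of underside
- spare_lids: bystander: stack of spare lids, 132 mm across, 43 mm high; origin centre of underside
- empty_tub: bystander: empty black bowl-shaped tub, 104 mm across, 60 mm high; origin centre of underside
- scoop: bystander: steel spoon 200 mm long lying flat; origin at its underside
- spray: bystander: white bottle 70 mm across, 170 mm high; origin centre of underside
- jar: bystander: glass jar 76 mm across, 85 mm high; origin centre of underside
- scraper: bystander: plastic spatula lying flat; origin at its underside
There are look-alikes about, which are no part of the job. What is shaped like the lid but green, orange or pink is not meant.

How it is judged:
At the end, for the whole second after the job is handed in: The lid is seated on its tub: its origin within 4 mm of the rim's centre sideways and less than 2 mm above the rim plane, level with the rim within 0.025 rad, at rest (horizontal distance between lid and tub_rim below 0.004 m and z of lid in the frame of tub_rim between -0.003 and 0.002 m and angle between the z axis of lid and the z axis of tub_rim, either way round below 0.025 rad and angle between lid's own z axis and vertical below 0.5 rad and linear speed of lid below 0.01 m/s); the robot touches nothing.
It fails at once if the dome was pressed with more than 4 N (contact force between the fingers and lid_dome above 4 N).
It fails at once if the lid was pressed with more than 50 N (contact force between the fingers and lid above 50 N).
It fails at once if the closed tub was pushed with more than 6 N (contact force between the arm and shut_tub above 6 N).
It fails at once if a bystander was moved more than 30 mm (distance of any of label_roll, spare_lids, empty_tub, scoop, spray, jar, scraper from where it was at the start of the episode above 0.03 m).
It also fails if it takes over 61 s, if anything falls off the work surface, if the arm or the gripper's body presses on something with over 40 N, if the wrist force passes 120 N, or if a joint passes its speed limit or range.

## Robot

A 6-joint arm with a two-finger parallel gripper is mounted at the origin on the work surface. World frame = base frame: x ahead of the robot, y to its left, z up, the work surface at z = 0. Lengths are in m, angles in rad, forces in N, time in s.
With the tool pointing down it reaches from about 0.275 to 0.725 m from the base axis. Payload 15.9 kg.
Tool frame: the origin (TCP) lies between the finger pads; the fingertips stand 19 mm ahead of it and the grasp point (between the pads) is the TCP (env.finger_overhang is the distance from the TCP to the fingertips, in m); z points along the fingers, y is the direction in which the jaws open and shut (so a half turn about z gives the same grasp; the last joint's range is limited). The gripper opens to 85 mm and grips with 20 to 120 N. Pads are 22 mm wide; open, the fingers measure 114 mm over their backs; the gripper's body (76 mm by 85 mm) begins 54 mm behind the grasp point. The pads swing forward as they close: fully open they stand 13 mm farther back than shut.
Start: joints at [-1.118, 0.213, -0.034, 1.323, 0, 1.571], TCP at [0.219, -0.45, 0.25] pointing down, gripper open.
Joint ranges: [-2.98, 2.98], [-0.74, 1.72], [-1.14, 1.35], [-2.1, 2.04], [-1.57, 1.44], [-3.14, 3.14]. Speed limits (rad/s): [1.89, 1.89, 2.39, 2.57, 3.14, 3.14].

## Interface

Orientations are given as a unit quaternion [x, y, z, w].
In Python, from bench import env gives the robot as it stands.
- The arm moves only by the tool send_rows, never from a script. Its arguments are lists of equal length, an entry for each row: "linear": the shift along the tool's x, y, z in m, a list of three; "yaw": the turn about the tool's z in degrees; "fingers": the opening, from 0 (shut) to 1 (fully open). In form: {"linear": [[tx, ty, tz], ...], "yaw": [yaw, ...], "fingers": [fingers, ...]}. A call has 1 to 8 rows; each row is the pose to reach, as a shift and turn from the pose commanded when the call began, along the tool's axes at that moment; what a row does not reach only later rows make up. A row lasts 1/12 s, in which the tool goes at most 41.7 mm and 7.16 degrees, less where a joint would pass 70% of its speed; a pose out of reach is approached as far as the arm can. A call with a gripper value outside its range is refused whole. The fingers move at their own pace and stop on an object; "newtons" is the grip in N (left out, the last holds). Time passes only in rows, so rows that repeat a pose let the fingers close. It gives the time, the measured TCP pose, the force and the opening at its end, in the units of the state.
- env.sense(): the state, without advancing time (a new reading comes with each control period).
- env.read_camera(name): name is "scene" or "top"; returns a dict with "color" (420x560x3 uint8, red, green, blue), "z_map" (420x560 float32, m along the optical axis (not along the pixel's ray), 0 where there is no reading), "camera_matrix" (3x3 intrinsics, pixels), "R" (3x3) and "t" (3): a world point X has camera coordinates R X + t. Camera axes: x right, y down, z forward; pixel columns grow to the right and rows downward; lengths in m; the calibration is good to about 2 mm. A picture is of the moment at which its call begins.
- env.job_done(): hands the job in, once; it reports no verdict.
The state is a dict: "t": time; "q": joint angles; "joint_velocities": joint speeds; "tau": joint torques, N m; "tool_pos": TCP position; "tcp_rot": TCP orientation; "wrist_force": force on the tool from outside, world axes, zero at the start; "wrist_torque": the same for the moment, N m; "width": opening from 0.0 (shut) to 1.0 (fully open).
Only numpy, scipy, OpenCV 4.12 (cv2) and the standard library are available. Lean on these libraries where they do the work, as an engineer would, in place of code of your own. Each camera call takes 0.05 s, during which the arm holds its last target.

## Working session

There is one attempt and no reset: what is moved stays moved. The work goes in short steps, Python scripts to look and compute and a tool call to move; the robot and the scene stay as the last step left them, time stands still between calls to the robot, and variables do not carry over. Pictures are saved under pics/ and viewed, and the job is handed in when it is done.

Besides the shell and the picture viewer there is one more tool, called after "Emit:" by a JSON object that holds its "name" and its "arguments". send_rows: Moves the arm, as the interface text tells. Its arguments: {"type":"object","properties":{"linear":{"type":"array","items":{"type":"array","items":{"type":"number"}}},"yaw":{"type":"array","items":{"type":"number"}},"fingers":{"type":"array","items":{"type":"number"}},"newtons":{"type":"number"}},"required":["linear","yaw","fingers"]}

```bash
ls; mkdir -p pics
cat > h.py <<'E'
import numpy as np,cv2
from bench import env
def grab(n,tag):
    c=env.read_camera(n); cv2.imwrite(f'pics/{tag}.png',c['color'][:,:,::-1]); np.savez(f'/tmp/{tag}.npz',**c); return c
def pts(c):
    z=c['z_map'];K=c['camera_matrix'];v,u=np.indices(z.shape)
    P=np.stack([(u-K[0,2])/K[0,0]*z,(v-K[1,2])/K[1,1]*z,z],-1)
    W=(P-c['t'])@c['R']; W[z==0]=np.nan
    return W
E
python3 - <<'E'
from h import *
s=env.sense(); print(s)
for n in('scene','top'):
    c=grab(n,n+'0'); print(n,c['camera_matrix'].tolist(),c['R'].tolist(),c['t'])
E
```

```text
pics
{'t': 0.0, 'q': array([-1.11800807e+00,  2.13348511e-01, -3.50661458e-02,  1.32354072e+00,
       -3.19435058e-05,  1.57075034e+00]), 'joint_velocities': array([-0.00144385,  0.00011131, -0.00036843,  0.00014796, -0.00107801,
       -0.00095436]), 'tau': array([-3.72305542e-03, -6.86165214e+01,  4.87117195e+01,  1.75531808e-02,
       -1.75195173e-04,  2.54434315e-05]), 'tool_pos': array([ 0.21857939, -0.44931256,  0.2498172 ]), 'tcp_rot': array([ 9.74476794e-01,  2.24487510e-01, -1.45634075e-04, -5.61153412e-04]), 'wrist_force': array([-0.25113849,  0.58775401,  0.26925887]), 'wrist_torque': array([ 0.00978488, -0.0668018 , -0.0135172 ]), 'width': 0.9995275632932709}
scene [[382.609814575378, 0.0, 281.44846024753565], [0.0, 382.609814575378, 207.99322725205874], [0.0, 0.0, 1.0]] [[-0.8722639415535413, 0.4889976174957356, 0.006078350843387081], [0.3232527583122382, 0.5858493129231713, -0.7431609763644605], [-0.3669649445233301, -0.646267678776328, -0.6690850595104088]] [ 0.39514491 -0.09040244  1.18230001]
top [[457.9143196308459, 0.0, 286.3588424310537], [0.0, 457.9143196308459, 210.34179681846044], [0.0, 0.0, 1.0]] [[0.014896158853176416, -0.9998868882791245, 0.0020772816156298317], [-0.9909109734625625, -0.015040150901494105, -0.133675863686519], [0.1336919860085018, -6.714424758971191e-05, -0.9910229302941242]] [-0.01419122  0.47469621  1.18814401]
```

View pics/scene0.png

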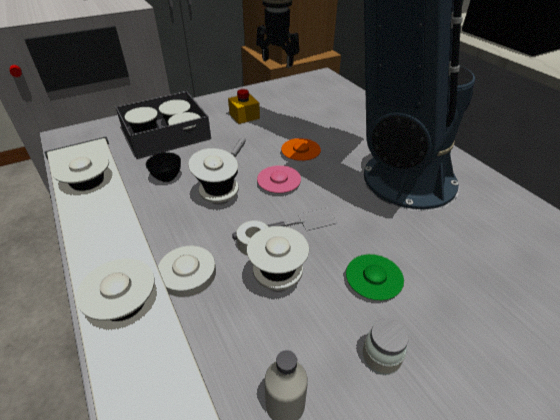

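View pics/top0.png

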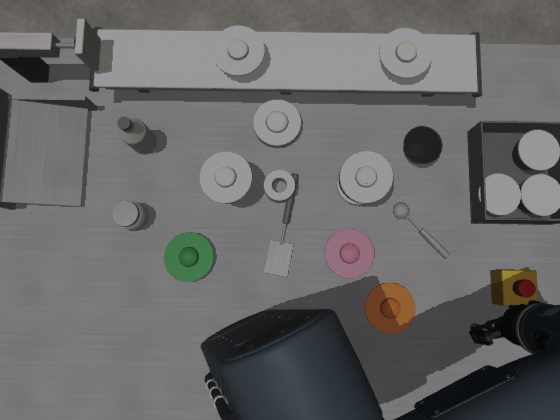

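Candidates for the lid are white discs in the top view: the tub lids at (226,177) and (366,178), the spare stack at (277,123), the belt tubs at (240,50) and (406,52), and those in the crate. Green, pink and orange are excluded. The lid I want is the one tilted on a column tub, so I'll check tilt by depth and a crop.

Run:
```python
from h import *
im=[]
for n,cs in(('top0',[(226,177),(366,178)]),('scene0',[(277,255),(215,175)])):
    c=dict(np.load(f'/tmp/{n}.npz')); W=pts(c)
    for (u,v) in cs:
        im.append(cv2.resize(c['color'][v-45:v+45,u-45:u+45,::-1],(360,270) if 0 else (290,290),interpolation=cv2.INTER_CUBIC))
        w=W[v-45:v+45,u-45:u+45].reshape(-1,3); col=c['color'][v-45:v+45,u-45:u+45].reshape(-1,3)
        k=(w[:,2]>0.075)&(w[:,2]<.2); w=w[k]
        # plane RANSAC
        best=None;rng=np.random.default_rng(0)
        for _ in range(600):
            a=w[rng.choice(len(w),3,False)];nn=np.cross(a[1]-a[0],a[2]-a[0]);
            if np.linalg.norm(nn)<1e-5: continue
            nn/=np.linalg.norm(nn); nn*=np.sign(nn[2])
            if nn[2]<.85: continue
            i=abs((w-a[0])@nn)<.002
            if best is None or i.sum()>best.sum(): best=i
        q=w[best];m=q.mean(0);nn=np.linalg.svd(q-m)[2][2];nn*=np.sign(nn[2])
        # circle fit on hull
        e1=np.cross([0,1,0],nn);e1/=np.linalg.norm(e1);e2=np.cross(nn,e1)
        uv=np.c_[(q-m)@e1,(q-m)@e2].astype(np.float32)
        (cx,cy),r=cv2.minEnclosingCircle(uv)
        print(n,u,v,'in',best.sum(),'of',len(w),'n',nn.round(3),'ctr top',(m+cx*e1+cy*e2).round(4),'r',round(r,4),'max z',w[:,2].max(),'z5,95',np.percentile(q[:,2],[2,98]))
cv2.imwrite('pics/crop0.png',np.vstack([np.hstack(im[:2]),np.hstack(im[2:])]))
```

```text
top0 226 177 in 1163 of 2113 n [-0.001 -0.003  1.   ] ctr top [0.5452 0.1463 0.1189] r 0.0661 max z 0.13860379611441526 z5,95 [0.1170232  0.12087739]
top0 366 178 in 1139 of 2217 n [-0.056  0.164  0.985] ctr top [ 0.5515 -0.2027  0.1176] r 0.0668 max z 0.1390495438397118 z5,95 [0.1071778  0.12844335]
scene0 277 255 in 1787 of 2427 n [-0.002  0.002  1.   ] ctr top [0.5453 0.1467 0.1198] r 0.0669 max z 0.13644956536762326 z5,95 [0.11798294 0.12153667]
scene0 215 175 in 936 of 1553 n [-0.066  0.165  0.984] ctr top [ 0.5508 -0.2042  0.119 ] r 0.0663 max z 0.13742597047440494 z5,95 [0.10782826 0.12976274]
```

View pics/crop0.png

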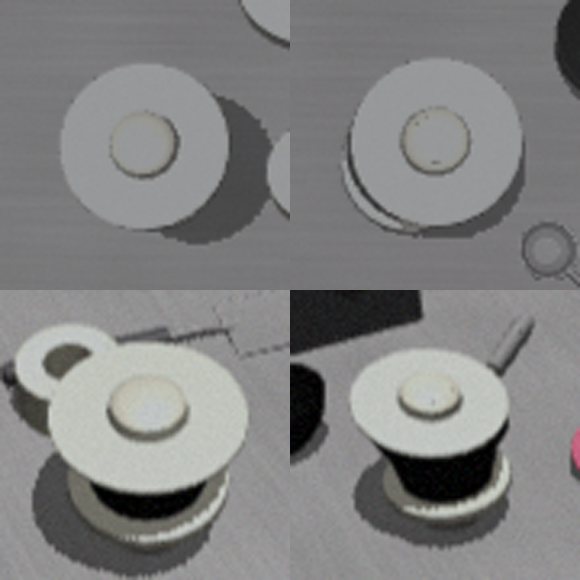

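The lid I want is at top (366,178): tilted about 10°, raised toward (+0.35,-0.94), with the column disc peeking out at lower left. The one at (226,177) is level, so that tub is closed. The tub axis should come from the column disc and the wall, with the closed tub as a check.

```bash
python3 - <<'E'
from h import *
from scipy.optimize import least_squares
T=dict(np.load('/tmp/top0.npz'));S=dict(np.load('/tmp/scene0.npz'))
for name,c0 in(('shut',(.545,.1465)),('tub',(.548,-.195))):
    for cn,c in(('top',T),('scene',S)):
        W=pts(c);col=c['color'].astype(int).mean(-1)
        d=np.hypot(W[...,0]-c0[0],W[...,1]-c0[1])
        k=(d<.085)&(W[...,2]>.006)&(W[...,2]<.1)
        h,e=np.histogram(W[...,2][k],bins=np.arange(.0,.1,.004)); print(name,cn,h)
        # black wall
        for lo,hi,lab in((.02,.1,'wall'),):
            kk=(d<.075)&(W[...,2]>lo)&(W[...,2]<hi)&(col<40)
            p=W[kk]
            if len(p)>60:
                f=lambda x:np.hypot(p[:,0]-x[0],p[:,1]-x[1])-x[2]-x[3]*(p[:,2]-.06)
                r=least_squares(f,[*c0,.05,.2],loss='soft_l1',f_scale=.002);print(' wall',len(p),r.x.round(4),np.sqrt(np.mean(r.fun**2)).round(4))
        for zl in [(.003,.03)]:
            kk=(d<.085)&(W[...,2]>zl[0])&(W[...,2]<zl[1])&(col>110)
            p=W[kk]
            if len(p)>20: print(' white',len(p),np.percentile(p[:,2],[5,50,95]).round(4))
E
python3 - <<'E'
import sys; sys.path.insert(0,'.')
from h import *
S=dict(np.load('/tmp/scene0.npz'));W=pts(S)
c=S['color'][140:210,180:250,::-1];cv2.imwrite('pics/c1.png',cv2.resize(c,(560,560),interpolation=cv2.INTER_NEAREST))
for v in range(176,206,2): print(v,W[v,215].round(3),S['color'][v,215])
E
```

```text
shut top [ 0 13  1  0  0  0  0  0  0  0  1  2 16  7  2  0  0  0  0  0  0  0  0  0]
 white 71 [0.0031 0.0043 0.0062]
shut scene [  0   4   0   0   0   0   0   0   0   0   0  11  54 296 191  24  25  27
  29  26  21  27  25   9]
 wall 202 [0.5452 0.1459 0.0404 0.2362] 0.0005
 white 123 [0.003  0.0035 0.0047]
tub top [ 0 10  1  0  0  0  0  1  4 30 75 28  0  0  0  0  0  0  0  0  0  0  0  1]
 white 117 [0.0031 0.0039 0.0063]
tub scene [  0   6   7   0   0   0   0   1  12  44 190 111  22  25  32  22  31  25
  30  29  27  12  14  24]
 wall 346 [ 0.548  -0.1964  0.043   0.3161] 0.0015
 white 78 [0.0031 0.0035 0.0049]
176 [ 0.565 -0.157  0.113] [192 197 191]
178 [ 0.567 -0.152  0.111] [190 196 191]
180 [ 0.57  -0.144  0.11 ] [183 186 180]
182 [ 0.571 -0.144  0.105] [35 36 37]
184 [ 0.572 -0.145  0.097] [0 0 0]
186 [ 0.57  -0.152  0.085] [0 6 4]
188 [ 0.57  -0.155  0.076] [0 0 0]
190 [ 0.57  -0.16   0.065] [1 0 0]
192 [ 0.57  -0.16   0.059] [14  7  6]
194 [ 0.57  -0.164  0.049] [0 0 0]
196 [ 0.571 -0.162  0.044] [78 78 73]
198 [ 0.575 -0.153  0.044] [169 172 161]
200 [ 0.576 -0.15   0.04 ] [139 140 136]
202 [ 0.569 -0.178  0.009] [55 55 52]
204 [ 0.57  -0.178  0.001] [60 58 61]
```

View pics/c1.png

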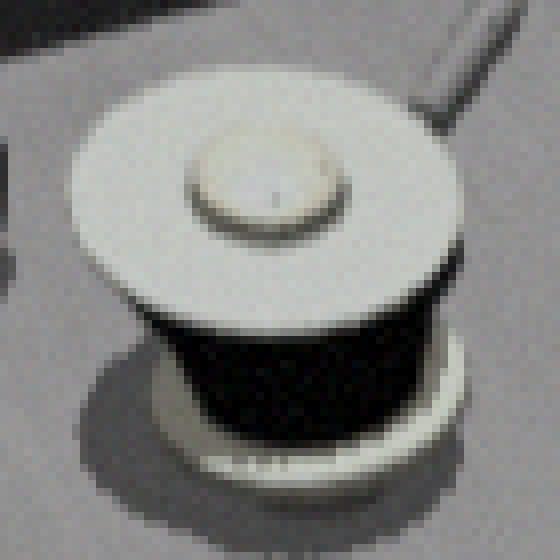

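Run:
```python
from h import *
from scipy.optimize import least_squares
T=dict(np.load('/tmp/top0.npz'));S=dict(np.load('/tmp/scene0.npz'))
for name,c0,zr in(('shut',(.545,.1465),.1152),('tub',(.548,-.194),.1025)):
    W=pts(S);col=S['color'].astype(int).mean(-1)
    d=np.hypot(W[...,0]-c0[0],W[...,1]-c0[1])
    p=W[(d<.08)&(W[...,2]>zr-.055)&(W[...,2]<zr-.018)&(col<30)]
    for fix in(0,1):
        f=lambda x:np.hypot(p[:,0]-x[0],p[:,1]-x[1])-(x[2] if not fix else .0404+ x[2]*0)-(.2362)*(p[:,2]-(zr-.0552))
        r=least_squares(f,[*c0,.0404],loss='soft_l1',f_scale=.001);print(name,' wall',len(p),r.x.round(4),np.sqrt(np.mean(r.fun**2)).round(4))
    for cn,c in(('T',T),('S',S)):
        W=pts(c);col=c['color'].astype(int).mean(-1);d=np.hypot(W[...,0]-c0[0],W[...,1]-c0[1])
        m=(d<.08)&(W[...,2]>zr-.068)&(W[...,2]<zr-.055)&(col>60)
        p=W[m]
        print(cn,len(p),np.median(p[:,2]) if len(p) else 0, np.percentile(np.hypot(p[:,0]-c0[0],p[:,1]-c0[1]),[5,50,95]) if len(p) else 0)
        # outer edge: farthest per azimuth bin
        if len(p)>60:
            a=np.degrees(np.arctan2(p[:,1]-c0[1],p[:,0]-c0[0]))//6; e=[]
            for b in np.unique(a):
                q=p[a==b]
                if len(q)>3: e.append(q[np.argmax(np.hypot(*(q[:,:2]-c0).T))])
            e=np.array(e);
            for R in(None,.06):
              f=lambda x:np.hypot(e[:,0]-x[0],e[:,1]-x[1])-(x[2] if R is None else R)
              r=least_squares(f,[*c0,.06],loss='soft_l1',f_scale=.001);print('  disc edge',len(e),r.x.round(4),np.sqrt(np.mean(r.fun**2)).round(4))
```

```text
shut  wall 174 [0.5452 0.1459 0.0405] 0.0005
shut  wall 174 [0.5452 0.146  0.0404] 0.0005
T 24 0.05115720241096216 [0.05382282 0.05485659 0.05555885]
S 501 0.055397568440150737 [0.04098085 0.05047351 0.05577034]
  disc edge 32 [0.5462 0.1474 0.0547] 0.0005
  disc edge 32 [0.5427 0.1418 0.06  ] 0.0026
tub  wall 239 [ 0.5479 -0.1965  0.0402] 0.0009
tub  wall 239 [ 0.5478 -0.1968  0.0404] 0.0009
T 133 0.04194436635234452 [0.04623302 0.05169685 0.05494534]
  disc edge 19 [ 0.5476 -0.1952  0.0547] 0.0004
  disc edge 19 [ 0.5516 -0.1997  0.06  ] 0.0009
S 322 0.04298705140153428 [0.04041605 0.05045162 0.05535208]
  disc edge 33 [ 0.5487 -0.1933  0.0545] 0.0008
  disc edge 33 [ 0.5462 -0.1997  0.06  ] 0.003
```

Emit:
{"name": "send_rows", "arguments": {"linear": [[0.04, 0.002, 0], [0.08, 0.005, 0], [0.12, 0.007, 0], [0.16, 0.01, 0], [0.2, 0.012, 0], [0.24, 0.014, 0], [0.28, 0.017, 0], [0.32, 0.019, 0]], "yaw": [0, 0, 0, 0, 0, 0, 0, 0], "fingers": [0, 0, 0, 0, 0, 0, 0, 0], "newtons": 40}}

```text
t: 0.77
tool_pos: [0.5164, -0.3254, 0.25]
tcp_rot: [0.974, 0.225, -0.0, -0.0]
wrist_force: [0.3, -1.1, -0.4]
width: -0.003
```

Emit:
{"name": "send_rows", "arguments": {"linear": [[0.038, 0.003, 0], [0.077, 0.005, 0], [0.077, 0.005, 0], [0.077, 0.005, 0], [0.077, 0.005, 0], [0.077, 0.005, 0]], "yaw": [5.7, 5.7, 5.7, 5.7, 5.7, 5.7], "fingers": [0, 0, 0, 0, 0, 0]}}

```text
t: 1.27
tool_pos: [0.5854, -0.2981, 0.2504]
tcp_rot: [0.985, 0.175, -0.0, 0.0]
wrist_force: [0.2, 1.0, 0.6]
width: 0.004
```

Run:
```python
from h import *
s=env.sense();print(s['t'],s['tool_pos'],s['tcp_rot'],s['wrist_force'],s['width'],env.finger_overhang)
c=grab('scene','s1');grab('top','t1')
W=pts(c);P=W.reshape(-1,3);k=(np.hypot(P[:,0]-s['tool_pos'][0],P[:,1]-s['tool_pos'][1])<.07)&(P[:,2]>.2)&(P[:,2]<.32)
q=P[k]; print(len(q),q[:,2].min())
R=np.array([[np.cos(a),np.sin(a)] for a in [np.radians(20.3),np.radians(-69.7)]])
l=q[q[:,2]<.26];d=(l[:,:2]-s['tool_pos'][:2])@R.T;print('tip extents x',np.percentile(d[:,0],[1,99]),'y',np.percentile(d[:,1],[1,99]))
```

```text
1.2667 [ 0.58535293 -0.29806281  0.25044026] [ 9.84505289e-01  1.75354838e-01 -1.26147322e-04  2.33879466e-06] [0.23934868 0.99224039 0.60823296] 0.003706026388393777 0.019
554 0.23348178148756224
tip extents x [-0.00666779  0.01212563] y [-0.01501759  0.00659102]
```

View pics/s1.png

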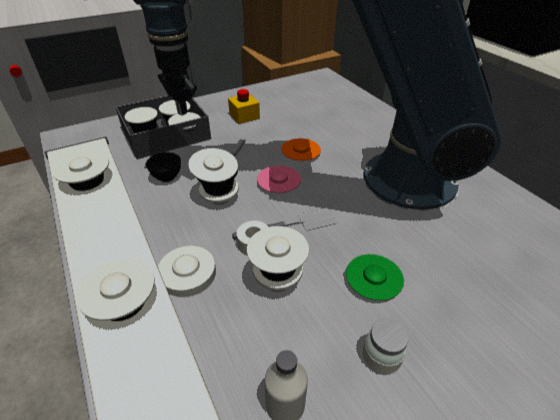

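The gripper is clear, just left and behind the lid near (183,105) in the scene view. I'll lower it and then push along tool -y.

Emit:
{"name": "send_rows", "arguments": {"linear": [[0, 0, 0.04], [0, 0, 0.08], [0, 0, 0.119], [0, 0, 0.119], [0, 0, 0.119], [0, -0.008, 0.119], [0, -0.014, 0.119], [0, -0.014, 0.119]], "yaw": [0, 0, 0, 0, 0, 0, 0, 0], "fingers": [0, 0, 0, 0, 0, 0, 0, 0]}}

```text
t: 2.03
tool_pos: [0.5822, -0.2838, 0.1341]
tcp_rot: [0.984, 0.176, 0.002, 0.001]
wrist_force: [-0.3, 0.1, 0.7]
width: 0.003
```

Emit:
{"name": "send_rows", "arguments": {"linear": [[0, -0.002, 0], [0, -0.004, 0], [0, -0.006, 0], [0, -0.008, 0], [0, -0.01, 0], [0, -0.011, 0], [0, -0.012, 0], [0, -0.012, 0]], "yaw": [0, 0, 0, 0, 0, 0, 0, 0], "fingers": [0, 0, 0, 0, 0, 0, 0, 0]}}

```text
t: 2.7
tool_pos: [0.5772, -0.2729, 0.1313]
tcp_rot: [0.984, 0.176, -0.0, -0.0]
wrist_force: [0.3, 0.4, -0.3]
width: -0.0
```

```bash
cat >> h.py <<'E'
def fit(tag,n,c=None):
    c=c or grab(n,tag);W=pts(c);w=W.reshape(-1,3);col=c['color'].reshape(-1,3).astype(int)
    w=w[(np.hypot(w[:,0]-.548,w[:,1]+.197)<.085)&(w[:,2]>.09)&(w[:,2]<.135)&(col.min(1)>90)&(np.ptp(col,1)<40)]
    best=None;rng=np.random.default_rng(0)
    for _ in range(600):
        a=w[rng.choice(len(w),3,False)];nn=np.cross(a[1]-a[0],a[2]-a[0])
        if np.linalg.norm(nn)<1e-5: continue
        nn/=np.linalg.norm(nn); nn*=np.sign(nn[2])
        if nn[2]<.85: continue
        i=abs((w-a[0])@nn)<.002
        if best is None or i.sum()>best.sum(): best=i
    q=w[best];m=q.mean(0);nn=np.linalg.svd(q-m)[2][2];nn*=np.sign(nn[2])
    e1=np.cross([0,1,0],nn);e1/=np.linalg.norm(e1);e2=np.cross(nn,e1)
    (cx,cy),r=cv2.minEnclosingCircle(np.c_[(q-m)@e1,(q-m)@e2].astype(np.float32))
    ctr=m+cx*e1+cy*e2
    print(tag,len(q),'n',nn.round(4),'top ctr',ctr.round(4),'origin',(ctr-.004*nn).round(4),'r',round(r,4))
E
python3 - <<'E'
from h import *
print(env.sense()['tool_pos'])
fit('s2','scene');fit('t2','top')
E
```

```text
[ 0.57718746 -0.27292973  0.13128578]
s2 920 n [-0.0452  0.1406  0.989 ] top ctr [ 0.5488 -0.198   0.1164] origin [ 0.549  -0.1986  0.1125] r 0.0673
t2 757 n [-0.0488  0.1439  0.9884] top ctr [ 0.5497 -0.1986  0.1153] origin [ 0.5499 -0.1992  0.1113] r 0.0658
```

Emit:
{"name": "send_rows", "arguments": {"linear": [[0, -0.001, 0], [0, -0.002, 0], [0, -0.003, 0], [0, -0.003, 0]], "yaw": [0, 0, 0, 0], "fingers": [0, 0, 0, 0]}}

```text
t: 3.13
tool_pos: [0.5761, -0.2701, 0.1313]
tcp_rot: [0.984, 0.176, -0.0, -0.0]
wrist_force: [-0.4, -0.4, -0.6]
width: -0.005
```

Run:
```python
from h import *
print(env.sense()['tool_pos'],env.sense()['wrist_force'])
fit('s3','scene');fit('t3','top')
```

```text
[ 0.576129   -0.27012326  0.13129455] [-0.36766442 -0.40813637 -0.5780764 ]
s3 901 n [-0.0389  0.1145  0.9927] top ctr [ 0.5482 -0.1966  0.1147] origin [ 0.5484 -0.197   0.1107] r 0.0662
t3 724 n [-0.044   0.1181  0.992 ] top ctr [ 0.549  -0.1964  0.1135] origin [ 0.5491 -0.1969  0.1095] r 0.0656
```

Emit:
{"name": "send_rows", "arguments": {"linear": [[0, -0.001, 0], [0, -0.002, 0], [0, -0.003, 0], [0, -0.003, 0]], "yaw": [0, 0, 0, 0], "fingers": [0, 0, 0, 0]}}

```text
t: 3.57
tool_pos: [0.5752, -0.2675, 0.1314]
tcp_rot: [0.984, 0.176, 0.0, 0.0]
wrist_force: [0.5, -1.8, -0.3]
width: -0.001
```

Run:
```python
from h import *
print(env.sense()['tool_pos'],env.sense()['wrist_force'])
fit('s4','scene');fit('t4','top')
```

```text
[ 0.57515593 -0.26748825  0.13138016] [ 0.4869338  -1.78391553 -0.34731726]
s4 901 n [-0.0378  0.1185  0.9922] top ctr [ 0.5468 -0.1942  0.1146] origin [ 0.547  -0.1947  0.1106] r 0.067
t4 710 n [-0.0278  0.1448  0.9891] top ctr [ 0.5482 -0.1939  0.1137] origin [ 0.5484 -0.1945  0.1098] r 0.0657
```

Emit:
{"name": "send_rows", "arguments": {"linear": [[0, -0.001, 0], [0, -0.002, 0], [0, -0.002, 0]], "yaw": [0, 0, 0], "fingers": [0, 0, 0]}}

```text
t: 3.92
tool_pos: [0.5748, -0.2661, 0.1317]
tcp_rot: [0.984, 0.176, 0.0, 0.001]
wrist_force: [2.7, -5.8, 1.3]
width: -0.001
```

Run:
```python
from h import *
print(env.sense()['tool_pos'],env.sense()['wrist_force'])
fit('s5','scene');fit('t5','top')
a=cv2.imread('pics/s5.png')[110:220,150:290];b=cv2.imread('pics/t5.png')[125:235,300:440]
cv2.imwrite('pics/c5.png',np.vstack([cv2.resize(x,None,fx=2.7,fy=2.7,interpolation=cv2.INTER_CUBIC) for x in(a,b)]))
```

```text
[ 0.57481235 -0.26608097  0.13166839] [ 2.68299988 -5.76945558  1.31343375]
s5 918 n [-0.0389  0.1265  0.9912] top ctr [ 0.5474 -0.1945  0.1146] origin [ 0.5475 -0.1951  0.1107] r 0.0673
t5 670 n [-0.0365  0.105   0.9938] top ctr [ 0.549  -0.1917  0.1131] origin [ 0.5492 -0.1921  0.1091] r 0.0656
```

View pics/c5.png

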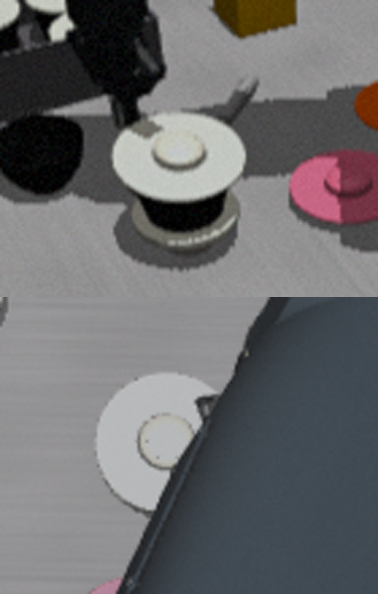

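The finger now meets about 6 N and the lid is centred within 2 mm but still tilted, so the plug is probably jammed against the far lip. I'll back off and see if it drops.

Emit:
{"name": "send_rows", "arguments": {"linear": [[0, 0.003, 0], [0, 0.008, 0], [0, 0.012, 0], [0, 0.012, 0]], "yaw": [0, 0, 0, 0], "fingers": [0, 0, 0, 0]}}

```text
t: 4.35
tool_pos: [0.5787, -0.2775, 0.131]
tcp_rot: [0.984, 0.176, -0.0, -0.0]
wrist_force: [0.3, -1.0, -0.7]
width: 0.001
```

Run:
```python
from h import *
print(env.sense()['tool_pos'],env.sense()['wrist_force'])
fit('s6','scene');fit('t6','top')
```

```text
[ 0.57872625 -0.27749534  0.13104054] [ 0.3185837  -0.9926636  -0.72395645]
s6 880 n [-0.0314  0.0817  0.9962] top ctr [ 0.5491 -0.1944  0.112 ] origin [ 0.5492 -0.1947  0.108 ] r 0.0678
t6 793 n [-0.0281  0.0896  0.9956] top ctr [ 0.5483 -0.1943  0.1112] origin [ 0.5485 -0.1946  0.1072] r 0.0661
```

Emit:
{"name": "send_rows", "arguments": {"linear": [[0, 0.003, -0.03], [0, 0.0, -0.035], [0, -0.02, -0.035], [0, -0.041, -0.035], [0, -0.041, -0.03], [0, -0.041, -0.016], [0, -0.041, -0.009], [0, -0.041, -0.007]], "yaw": [0, 0, 0, 0, 0, 0, 0, 0], "fingers": [0, 0, 0, 0, 0, 0, 0, 0]}}

```text
t: 5.12
tool_pos: [0.5638, -0.2381, 0.137]
tcp_rot: [0.984, 0.176, -0.001, -0.001]
wrist_force: [-0.4, 0.4, 0.5]
width: -0.003
```

Emit:
{"name": "send_rows", "arguments": {"linear": [[0, 0, 0.001], [0, 0, 0.002], [0, 0, 0.003], [0, 0, 0.003]], "yaw": [0, 0, 0, 0], "fingers": [0, 0, 0, 0]}}

```text
t: 5.45
tool_pos: [0.5646, -0.2386, 0.1355]
tcp_rot: [0.984, 0.176, 0.0, 0.0]
wrist_force: [0.0, -0.0, -0.2]
width: -0.001
```

Emit:
{"name": "send_rows", "arguments": {"linear": [[0, 0, 0.001], [0, 0, 0.002], [0, 0, 0.002]], "yaw": [0, 0, 0], "fingers": [0, 0, 0]}}

```text
t: 5.7
tool_pos: [0.5646, -0.2385, 0.1334]
tcp_rot: [0.984, 0.176, 0.0, 0.0]
wrist_force: [-0.6, -1.0, 0.7]
width: -0.004
```

Run:
```python
from h import *
s=env.sense();print(s['tool_pos'],s['wrist_force'],s['q'])
fit('s7','scene');fit('t7','top')
a=cv2.imread('pics/s7.png')[110:220,150:290]
cv2.imwrite('pics/c7.png',cv2.resize(a,None,fx=4,fy=4,interpolation=cv2.INTER_CUBIC))
```

```text
[ 0.56463766 -0.23852338  0.13343366] [-0.574817   -0.97248667  0.66829693] [-3.99656684e-01  4.87579969e-01  5.87293310e-02  1.14138904e+00
 -8.34549152e-05  2.38865805e+00]
s7 826 n [-0.0188  0.0723  0.9972] top ctr [ 0.5475 -0.1943  0.1114] origin [ 0.5476 -0.1946  0.1074] r 0.0665
t7 512 n [-0.0118  0.082   0.9966] top ctr [ 0.552  -0.1875  0.11  ] origin [ 0.5521 -0.1879  0.106 ] r 0.0644
```

View pics/c7.png

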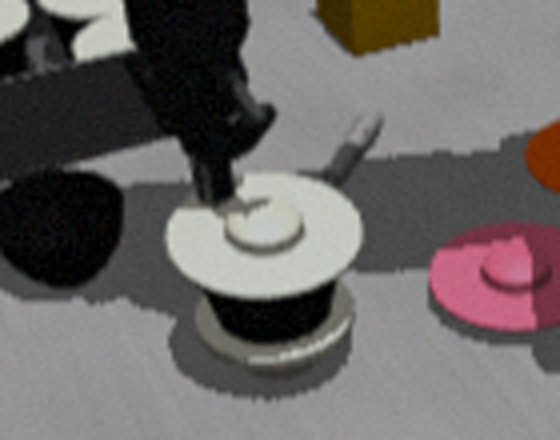

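The fingertip is just touching the border beside the dome, at about (215,200) in the crop, clear of the dome. I'll keep going down in 1 mm steps.

Emit:
{"name": "send_rows", "arguments": {"linear": [[0, 0, 0.001], [0, 0, 0.002], [0, 0, 0.002]], "yaw": [0, 0, 0], "fingers": [0, 0, 0]}}

```text
t: 6.05
tool_pos: [0.5646, -0.2385, 0.1314]
tcp_rot: [0.984, 0.176, 0.0, 0.0]
wrist_force: [-0.0, -0.3, 0.1]
width: -0.001
```

Emit:
{"name": "send_rows", "arguments": {"linear": [[0, 0, 0.001], [0, 0, 0.0015], [0, 0, 0.0015]], "yaw": [0, 0, 0], "fingers": [0, 0, 0]}}

```text
t: 6.3
tool_pos: [0.5642, -0.2383, 0.1295]
tcp_rot: [0.984, 0.176, -0.0, -0.0]
wrist_force: [0.7, -0.4, 1.4]
width: -0.0
```

Run:
```python
from h import *
s=env.sense();print(s['tool_pos'],s['wrist_force'])
fit('s8','scene')
```

```text
[ 0.56420012 -0.23828607  0.12950049] [ 0.69530749 -0.3544404   1.4468989 ]
s8 799 n [-0.0065  0.0392  0.9992] top ctr [ 0.5485 -0.1949  0.1095] origin [ 0.5486 -0.1951  0.1055] r 0.0676
```

Emit:
{"name": "send_rows", "arguments": {"linear": [[0, 0, 0.001], [0, 0, 0.0015], [0, 0, 0.0015]], "yaw": [0, 0, 0], "fingers": [0, 0, 0]}}

```text
t: 6.6
tool_pos: [0.5642, -0.2383, 0.128]
tcp_rot: [0.984, 0.176, -0.0, -0.0]
wrist_force: [0.2, -0.2, -1.3]
width: 0.003
```

Run:
```python
from h import *
s=env.sense();print(s['tool_pos'],s['wrist_force'])
fit('s9','scene')
```

```text
[ 0.56424723 -0.23829671  0.12803112] [ 0.22355657 -0.24084904 -1.2947603 ]
s9 787 n [-2.e-04 -6.e-04  1.e+00] top ctr [ 0.5478 -0.1958  0.1074] origin [ 0.5478 -0.1958  0.1034] r 0.0673
```

Emit:
{"name": "send_rows", "arguments": {"linear": [[0, 0, -0.02], [0, 0, -0.04], [0, 0.04, -0.06], [0, 0.08, -0.06], [0, 0.12, -0.06], [0, 0.15, -0.06], [0, 0.15, -0.06]], "yaw": [7, 14, 21, 28, 35, 40, 45], "fingers": [0, 0, 0, 0, 0, 0, 0]}}

```text
t: 7.23
tool_pos: [0.6166, -0.3841, 0.1861]
tcp_rot: [0.976, -0.218, -0.0, 0.0]
wrist_force: [-0.8, 1.8, -0.9]
width: -0.003
```

```bash
python3 - <<'E'
from h import *
s=env.sense();print(s['tool_pos'],s['tcp_rot'],s['wrist_force'],s['q'])
fit('s10','scene');fit('t10','top')
# zone heights vs shut lid, and rim disc
for n in('s10','t10'):
    c=dict(np.load(f'/tmp/{n}.npz'));W=pts(c)
    for nm,cc,off in(('lid',(.5482,-.1952),-70),('shut',(.5455,.1465),-70)):
        d=np.hypot(W[...,0]-cc[0],W[...,1]-cc[1]);a=np.degrees(np.arctan2(W[...,1]-cc[1],W[...,0]-cc[0]))-off
        o=[]
        for k in range(8):
            m=(d>.036)&(d<.060)&(W[...,2]>.09)&(abs((a-45*k+180)%360-180)<22)
            o.append((round(float(np.median(W[...,2][m])*1000),1),int(m.sum())))
        print(n,nm,o)
E
python3 - <<'E'
import cv2,numpy as np
a=cv2.imread('pics/s10.png')
cv2.imwrite('pics/c10.png',cv2.resize(a[130:290,150:320],None,fx=3.5,fy=3.5,interpolation=cv2.INTER_CUBIC))
E
```

```text
[ 0.61661055 -0.38407547  0.18612528] [ 9.75890593e-01 -2.18259544e-01 -4.94647777e-04  2.76751972e-04] [-0.84803345  1.81133817 -0.93071695] [-5.56727889e-01  7.42951241e-01  6.28534293e-01  1.45713026e+00
 -8.49260295e-04  3.02492647e+00]
s10 839 n [ 0.001  -0.0014  1.    ] top ctr [ 0.5495 -0.1964  0.1074] origin [ 0.5495 -0.1964  0.1034] r 0.0678
t10 1094 n [0.0078 0.009  0.9999] top ctr [ 0.5488 -0.1956  0.1063] origin [ 0.5488 -0.1957  0.1023] r 0.0658
s10 lid [(107.4, 63), (107.7, 74), (107.2, 81), (106.9, 101), (107.4, 85), (107.7, 72), (107.5, 62), (107.8, 65)]
s10 shut [(119.7, 143), (120.0, 146), (119.6, 174), (119.7, 182), (119.5, 165), (119.8, 142), (119.7, 131), (119.7, 127)]
t10 lid [(106.4, 132), (106.1, 136), (106.4, 134), (105.9, 137), (106.5, 138), (106.5, 140), (108.4, 218), (619.2, 309)]
t10 shut [(118.5, 139), (119.0, 136), (118.3, 138), (118.9, 141), (118.8, 139), (118.5, 140), (118.6, 141), (119.0, 136)]
```

View pics/c10.png

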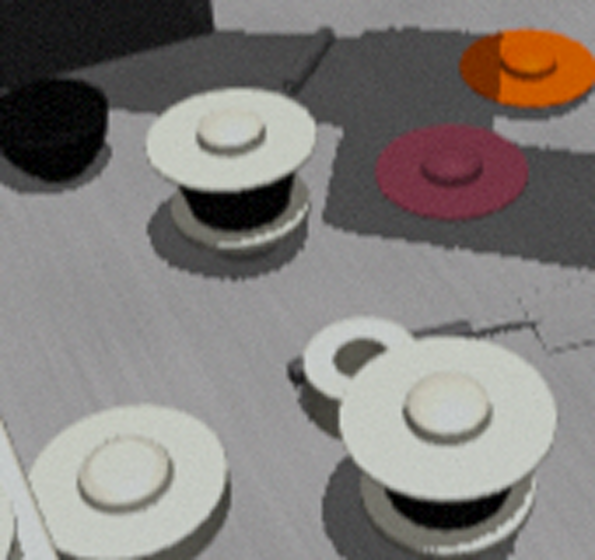

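By height (equal to the initial far-edge contact) the lid may already be home, but I'll prove it by pressing over each catch. Joint 6 is near its limit, so I'll turn back 90° on the way.

Emit:
{"name": "send_rows", "arguments": {"linear": [[-0.01, -0.02, 0], [-0.02, -0.04, 0], [-0.035, -0.06, 0], [-0.05, -0.08, 0], [-0.065, -0.1, 0], [-0.08, -0.12, 0], [-0.0946, -0.1418, 0], [-0.0946, -0.1418, 0]], "yaw": [-7, -14, -21, -28, -35, -42, -49, -56], "fingers": [0, 0, 0, 0, 0, 0, 0, 0]}}

```text
t: 8.0
tool_pos: [0.5888, -0.2058, 0.1893]
tcp_rot: [0.961, 0.276, 0.0, -0.0]
wrist_force: [-0.4, 0.8, 0.0]
width: -0.002
```

Emit:
{"name": "send_rows", "arguments": {"linear": [[0, 0, 0.01], [0, 0, 0.02], [0, 0, 0.03], [0, 0, 0.04], [0, 0, 0.045], [0, 0, 0.045], [0, 0, 0.045]], "yaw": [-7, -14, -21, -28, -34, -34, -34], "fingers": [0, 0, 0, 0, 0, 0, 0]}}

```text
t: 8.58
tool_pos: [0.5894, -0.21, 0.1437]
tcp_rot: [0.842, 0.539, 0.0, -0.0]
wrist_force: [0.1, 0.6, -0.2]
width: 0.001
```

Run:
```python
from h import *
from scipy.spatial.transform import Rotation as Ro
s=env.sense();print(s['tool_pos'],s['wrist_force'],s['q']);R=Ro.from_quat(s['tcp_rot']).as_matrix();print(R.round(3))
print('r,ang',np.hypot(s['tool_pos'][0]-.5488,s['tool_pos'][1]+.1957),np.degrees(np.arctan2(s['tool_pos'][1]+.1957,s['tool_pos'][0]-.5488)))
c=grab('scene','s11');cv2.imwrite('pics/c11.png',cv2.resize(c['color'][100:220,150:290,::-1],None,fx=4,fy=4,interpolation=cv2.INTER_CUBIC))
```

```text
[ 0.58940772 -0.20995204  0.14373979] [ 0.11888078  0.55382637 -0.20385147] [-3.42235536e-01  5.09130312e-01  1.19850191e-01  1.18151051e+00
  8.54330171e-05  1.66110303e+00]
[[ 0.419  0.908  0.   ]
 [ 0.908 -0.419  0.   ]
 [ 0.    -0.    -1.   ]]
r,ang 0.04303611674553339 -19.339480191212264
```

View pics/c11.png

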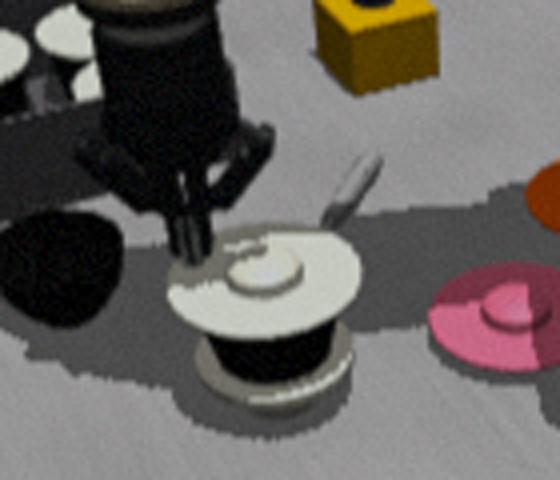

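Emit:
{"name": "send_rows", "arguments": {"linear": [[-0.004, 0.004, 0.003], [-0.004, 0.004, 0.01], [-0.004, 0.004, 0.015], [-0.004, 0.004, 0.016], [-0.004, 0.004, 0.016]], "yaw": [0, 0, 0, 0, 0], "fingers": [0, 0, 0, 0, 0]}}

```text
t: 9.05
tool_pos: [0.5914, -0.2159, 0.1265]
tcp_rot: [0.842, 0.539, -0.0, -0.0]
wrist_force: [-0.9, 0.6, 0.4]
width: 0.005
```

Emit:
{"name": "send_rows", "arguments": {"linear": [[0, 0, 0.0005], [0, 0, 0.001], [0, 0, 0.0015], [0, 0, 0.0015]], "yaw": [0, 0, 0, 0], "fingers": [0, 0, 0, 0]}}

```text
t: 9.38
tool_pos: [0.5918, -0.2161, 0.1259]
tcp_rot: [0.842, 0.539, 0.0, 0.0]
wrist_force: [-0.6, -0.6, 0.2]
width: -0.0
```

Emit:
{"name": "send_rows", "arguments": {"linear": [[0, 0, 0.0005], [0, 0, 0.001], [0, 0, 0.001]], "yaw": [0, 0, 0], "fingers": [0, 0, 0]}}

```text
t: 9.63
tool_pos: [0.5919, -0.2161, 0.125]
tcp_rot: [0.842, 0.539, 0.0, 0.0]
wrist_force: [-0.5, -0.2, 2.2]
width: 0.0
```

Contact at TCP z ≈ 0.125. Continuing in 0.5–1 mm steps.

Emit:
{"name": "send_rows", "arguments": {"linear": [[0, 0, 0.0005], [0, 0, 0.001], [0, 0, 0.001]], "yaw": [0, 0, 0], "fingers": [0, 0, 0]}}

```text
t: 9.88
tool_pos: [0.5919, -0.2161, 0.1245]
tcp_rot: [0.842, 0.539, 0.0, 0.0]
wrist_force: [-4.2, 0.9, 9.7]
width: 0.002
```

Emit:
{"name": "send_rows", "arguments": {"linear": [[0, 0, 0.0005], [0, 0, 0.001], [0, 0, 0.001]], "yaw": [0, 0, 0], "fingers": [0, 0, 0]}}

```text
t: 10.13
tool_pos: [0.592, -0.2161, 0.1241]
tcp_rot: [0.842, 0.539, 0.0, 0.001]
wrist_force: [-6.9, 2.5, 16.7]
width: 0.003
```

Emit:
{"name": "send_rows", "arguments": {"linear": [[0, 0, 0.0005], [0, 0, 0.0005]], "yaw": [0, 0], "fingers": [0, 0]}}

```text
t: 10.3
tool_pos: [0.592, -0.2161, 0.1239]
tcp_rot: [0.842, 0.539, 0.0, 0.001]
wrist_force: [-7.8, 2.6, 21.2]
width: -0.002
```

Emit:
{"name": "send_rows", "arguments": {"linear": [[0, 0, 0.0005], [0, 0, 0.0005]], "yaw": [0, 0], "fingers": [0, 0]}}

```text
t: 10.47
tool_pos: [0.592, -0.2161, 0.1237]
tcp_rot: [0.842, 0.539, 0.001, 0.001]
wrist_force: [-9.1, 2.8, 25.9]
width: 0.002
```

Run:
```python
from h import *
s=env.sense();print(s['tool_pos'],s['wrist_force'],s['wrist_torque'])
fit('s12','scene')
```

```text
[ 0.59198987 -0.21612667  0.12372274] [-9.11533692  2.82664728 25.88564106] [ 0.77118915  1.93593732 -0.02527752]
s12 730 n [ 5.3e-03 -8.0e-04  1.0e+00] top ctr [ 0.5484 -0.1956  0.1063] origin [ 0.5484 -0.1956  0.1023] r 0.0666
```

26 N over the -25° catch moves it only about 1 mm, which is the rim giving, and there's no click, so that part is already down. Next is the 65° catch.

Emit:
{"name": "send_rows", "arguments": {"linear": [[0, 0, -0.02], [0, 0, -0.033], [0.024, -0.024, -0.033], [0.047, -0.047, -0.033], [0.047, -0.047, -0.033], [0.047, -0.047, -0.015], [0.047, -0.047, -0.006], [0.047, -0.047, -0.006]], "yaw": [0, 0, 0, 0, 0, 0, 0, 0], "fingers": [0, 0, 0, 0, 0, 0, 0, 0]}}

```text
t: 11.18
tool_pos: [0.5677, -0.1535, 0.1257]
tcp_rot: [0.842, 0.539, -0.001, -0.001]
wrist_force: [-0.4, 0.1, 0.4]
width: -0.004
```

Emit:
{"name": "send_rows", "arguments": {"linear": [[0, 0, 0.001], [0, 0, 0.002], [0, 0, 0.003], [0, 0, 0.003]], "yaw": [0, 0, 0, 0], "fingers": [0, 0, 0, 0]}}

```text
t: 11.52
tool_pos: [0.5691, -0.154, 0.1251]
tcp_rot: [0.842, 0.539, 0.0, 0.0]
wrist_force: [1.0, -0.4, 1.8]
width: -0.003
```

Emit:
{"name": "send_rows", "arguments": {"linear": [[0, 0, 0.0005], [0, 0, 0.001], [0, 0, 0.001]], "yaw": [0, 0, 0], "fingers": [0, 0, 0]}}

```text
t: 11.77
tool_pos: [0.5691, -0.154, 0.1245]
tcp_rot: [0.842, 0.539, 0.0, 0.001]
wrist_force: [-2.3, -0.7, 9.0]
width: 0.0
```

Emit:
{"name": "send_rows", "arguments": {"linear": [[0, 0, 0.0005], [0, 0, 0.001], [0, 0, 0.001]], "yaw": [0, 0, 0], "fingers": [0, 0, 0]}}

```text
t: 12.02
tool_pos: [0.5691, -0.154, 0.1241]
tcp_rot: [0.842, 0.539, 0.0, 0.001]
wrist_force: [-5.1, -1.0, 15.6]
width: -0.002
```

Same stiffness and height here. I'll take it to about 25 N, then go to the 155° catch.

Emit:
{"name": "send_rows", "arguments": {"linear": [[0, 0, 0.0005], [0, 0, 0.001], [0, 0, 0.001]], "yaw": [0, 0, 0], "fingers": [0, 0, 0]}}

```text
t: 12.27
tool_pos: [0.5692, -0.154, 0.1238]
tcp_rot: [0.842, 0.539, 0.001, 0.001]
wrist_force: [-8.6, 0.2, 24.1]
width: 0.003
```

Emit:
{"name": "send_rows", "arguments": {"linear": [[0, 0, -0.02], [0, 0, -0.033], [-0.024, -0.024, -0.033], [-0.047, -0.047, -0.033], [-0.047, -0.047, -0.033], [-0.047, -0.047, -0.015], [-0.047, -0.047, -0.006], [-0.047, -0.047, -0.006]], "yaw": [0, 0, 0, 0, 0, 0, 0, 0], "fingers": [0, 0, 0, 0, 0, 0, 0, 0]}}

```text
t: 12.93
tool_pos: [0.5054, -0.1763, 0.126]
tcp_rot: [0.842, 0.539, -0.001, -0.001]
wrist_force: [-0.2, 0.7, -0.2]
width: 0.001
```

Emit:
{"name": "send_rows", "arguments": {"linear": [[0, 0, 0.001], [0, 0, 0.002], [0, 0, 0.003], [0, 0, 0.003]], "yaw": [0, 0, 0, 0], "fingers": [0, 0, 0, 0]}}

```text
t: 13.27
tool_pos: [0.5068, -0.1767, 0.1251]
tcp_rot: [0.842, 0.539, 0.0, 0.0]
wrist_force: [0.3, 0.4, 0.8]
width: -0.002
```

Emit:
{"name": "send_rows", "arguments": {"linear": [[0, 0, 0.0005], [0, 0, 0.001], [0, 0, 0.001]], "yaw": [0, 0, 0], "fingers": [0, 0, 0]}}

```text
t: 13.52
tool_pos: [0.5069, -0.1767, 0.1245]
tcp_rot: [0.842, 0.539, 0.0, 0.0]
wrist_force: [-1.4, 1.2, 9.1]
width: -0.0
```

Emit:
{"name": "send_rows", "arguments": {"linear": [[0, 0, 0.0005], [0, 0, 0.001], [0, 0, 0.001]], "yaw": [0, 0, 0], "fingers": [0, 0, 0]}}

```text
t: 13.77
tool_pos: [0.5069, -0.1767, 0.124]
tcp_rot: [0.842, 0.539, 0.001, 0.001]
wrist_force: [-4.4, 2.8, 17.4]
width: -0.001
```

Emit:
{"name": "send_rows", "arguments": {"linear": [[0, 0, 0.0005], [0, 0, 0.001], [0, 0, 0.001]], "yaw": [0, 0, 0], "fingers": [0, 0, 0]}}

```text
t: 14.02
tool_pos: [0.507, -0.1767, 0.1237]
tcp_rot: [0.842, 0.539, 0.001, 0.001]
wrist_force: [-8.3, 3.3, 28.8]
width: -0.001
```

Emit:
{"name": "send_rows", "arguments": {"linear": [[0, 0, -0.02], [0, 0, -0.033], [-0.024, 0.024, -0.033], [-0.047, 0.047, -0.033], [-0.047, 0.047, -0.033], [-0.047, 0.047, -0.015], [-0.047, 0.047, -0.006], [-0.047, 0.047, -0.006]], "yaw": [0, 0, 0, 0, 0, 0, 0, 0], "fingers": [0, 0, 0, 0, 0, 0, 0, 0]}}

```text
t: 14.68
tool_pos: [0.5283, -0.2385, 0.1259]
tcp_rot: [0.842, 0.539, -0.001, -0.001]
wrist_force: [-0.4, 0.1, 0.3]
width: 0.003
```

Emit:
{"name": "send_rows", "arguments": {"linear": [[0, 0, 0.001], [0, 0, 0.002], [0, 0, 0.003], [0, 0, 0.003]], "yaw": [0, 0, 0, 0], "fingers": [0, 0, 0, 0]}}

```text
t: 15.02
tool_pos: [0.5296, -0.2389, 0.1252]
tcp_rot: [0.842, 0.539, 0.0, 0.0]
wrist_force: [0.0, 0.0, 0.8]
width: 0.001
```

Emit:
{"name": "send_rows", "arguments": {"linear": [[0, 0, 0.0005], [0, 0, 0.001], [0, 0, 0.001]], "yaw": [0, 0, 0], "fingers": [0, 0, 0]}}

```text
t: 15.27
tool_pos: [0.5296, -0.239, 0.1245]
tcp_rot: [0.842, 0.539, 0.0, 0.0]
wrist_force: [-2.6, 1.4, 9.9]
width: -0.005
```

Emit:
{"name": "send_rows", "arguments": {"linear": [[0, 0, 0.0005], [0, 0, 0.001], [0, 0, 0.0015], [0, 0, 0.002], [0, 0, 0.002]], "yaw": [0, 0, 0, 0, 0], "fingers": [0, 0, 0, 0, 0]}}

```text
t: 15.68
tool_pos: [0.5298, -0.239, 0.1238]
tcp_rot: [0.842, 0.539, 0.001, 0.001]
wrist_force: [-8.3, 4.5, 26.4]
width: -0.001
```

Emit:
{"name": "send_rows", "arguments": {"linear": [[0, 0, -0.02], [0, 0, -0.04], [0, 0, -0.08], [-0.04, 0, -0.1], [-0.08, 0, -0.1], [-0.12, 0, -0.1], [-0.16, 0, -0.1], [-0.17, 0, -0.1]], "yaw": [0, 0, 0, 0, 0, 0, 0, 0], "fingers": [0, 0, 0, 0, 0, 0, 0, 0]}}

```text
t: 16.35
tool_pos: [0.4556, -0.3978, 0.2219]
tcp_rot: [0.843, 0.538, -0.001, 0.0]
wrist_force: [0.7, -0.6, -0.5]
width: 0.002
```

Run:
```python
from h import *
from scipy.optimize import least_squares
s=env.sense();print(s['tool_pos'],s['wrist_force'])
fit('s13','scene');fit('t13','top')
for n in('s13','t13','scene0','top0'):
    c=dict(np.load(f'/tmp/{n}.npz'));W=pts(c);col=c['color'].astype(int).mean(-1)
    for nm,cc,zt in(('lid',(.5482,-.1952),.107),('shut',(.5455,.1465),.1197)):
        d=np.hypot(W[...,0]-cc[0],W[...,1]-cc[1])
        m=(d>.044)&(d<.052)&(W[...,2]<zt-.05)&(W[...,2]>zt-.08)&(col>60)
        t=(d>.036)&(d<.058)&(W[...,2]>.09)
        w=(d<.075)&(W[...,2]>zt-.055)&(W[...,2]<zt-.022)&(col<30)
        p=W[w];o=''
        if len(p)>100 and n[0]=='s':
            f=lambda x:np.hypot(p[:,0]-x[0],p[:,1]-x[1])-.0404-.2362*(p[:,2]-x[2])
            r=least_squares(f,[*cc,zt-.06],loss='soft_l1',f_scale=.001);o=r.x.round(4)
        print(n,nm,'disc z',np.median(W[...,2][m]).round(4) if m.any() else None,m.sum(),'lid top',np.median(W[...,2][t]).round(4),'wall (x,y,z at r=40.4)',o,len(p))
```

```text
[ 0.45564852 -0.39777742  0.22189198] [ 0.70213839 -0.60482287 -0.4523051 ]
s13 847 n [ 9.e-04 -4.e-04  1.e+00] top ctr [ 0.5463 -0.1947  0.1073] origin [ 0.5463 -0.1947  0.1033] r 0.0681
t13 1118 n [0.0019 0.0029 1.    ] top ctr [ 0.5484 -0.1951  0.1063] origin [ 0.5484 -0.1951  0.1023] r 0.066
s13 lid disc z 0.0434 126 lid top 0.1072 wall (x,y,z at r=40.4) [ 0.5477 -0.1973  0.0456] 216
s13 shut disc z 0.0559 207 lid top 0.1197 wall (x,y,z at r=40.4) [0.5451 0.1455 0.0585] 146
t13 lid disc z None 0 lid top 0.1062 wall (x,y,z at r=40.4)  0
t13 shut disc z None 0 lid top 0.1186 wall (x,y,z at r=40.4)  0
scene0 lid disc z 0.0435 127 lid top 0.1132 wall (x,y,z at r=40.4) [ 0.5479 -0.1964  0.0485] 221
scene0 shut disc z 0.0557 205 lid top 0.1197 wall (x,y,z at r=40.4) [0.5452 0.1458 0.0593] 147
top0 lid disc z 0.0419 60 lid top 0.1161 wall (x,y,z at r=40.4)  0
top0 shut disc z None 0 lid top 0.1187 wall (x,y,z at r=40.4)  0
```

The lid top sits 63.8 mm above its column disc, the same as on the closed tub. Its tilt is about 0.003 rad and it is on the tub axis. The arm is clear, so I'm handing in.

```bash
python3 -c "
from h import *
print(env.job_done(), env.sense()['t'])"
```

```text
the job is handed in; nothing more can be done
the job is handed in; nothing more can be done
```

The lid is on, and my last checks show it fully home, level and centred. I handed the job in at about 16 s; no verdict is reported.

**What I did:**
- I pushed the raised side of the lid with the closed fingers until it was centred.
- I pressed the raised side down lightly on the flat border.
- I then pressed the border above each of the four catches with about 24–29 N upward on the wrist sensor, about 30 N in total at most. I stayed beside the dome throughout.

**Last checks:**
- **Height:** the lid top is 63.8 mm above the tub's column disc, the same as on the closed tub.
- **Level:** tilt is about 0.003 rad, and the fingers touched at equal height (within 0.2 mm) at all four catches.
- **Position:** the top camera puts the lid centre within 1 mm of the tub axis I measured. The scene camera puts it 1–2 mm off, which is within calibration.
- **Clearance:** the arm is clear of everything.

**What disagreed:**
- I never saw a separate click in the force readings. The lid went level during the first light press, while the readings showed only 1–2 N. I only get a reading at the end of each move, so a short peak could have been missed. The equal heights and firm resistance at all four catches are why I call it seated.
- Fits to the tub's side wall put its axis about 2 mm off the disc-edge fits in y.

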